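# Put the microscope objectives back in their own seats

## Task

The four microscope objectives have been put back in each other's seats: move every one into the seat of its own band colour, standing upright on the floor of the seat, and leave the black spare seat empty at the end (it is free for parking one on the way). Set the objectives down rather than dropping them, do not tip any over, and leave the amber bottle where it stands.

Things in the scene. Friction and masses are not known exactly. Their poses are not given: they have to be found in the camera images.
- obj_yellow: Loose microscope objective with a yellow band: round, upright, 64 mm tall, about 0.15 kg. From below: black foot 34 mm across (0 to 10 mm up), steel barrel 32 mm across (10 to 44 mm, grip here), tapering yellow band (44 to 56 mm, a yellow ring from above), narrow steel nose. Origin: centre of the underside; z up its axis. Starts upright in a seat of another colour.
- obj_green: Loose microscope objective with a green band: round, upright, 64 mm tall, about 0.15 kg. From below: black foot 34 mm across (0 to 10 mm up), steel barrel 32 mm across (10 to 44 mm, grip here), tapering green band (44 to 56 mm, a green ring from above), narrow steel nose. Origin: centre of the underside; z up its axis. Starts upright in a seat of another colour.
- obj_blue: Loose microscope objective with a blue band: round, upright, 64 mm tall, about 0.15 kg. From below: black foot 34 mm across (0 to 10 mm up), steel barrel 32 mm across (10 to 44 mm, grip here), tapering blue band (44 to 56 mm, a blue ring from above), narrow steel nose. Origin: centre of the underside; z up its axis. Starts upright in a seat of another colour.
- obj_red: Loose microscope objective with a red band: round, upright, 64 mm tall, about 0.15 kg. From below: black foot 34 mm across (0 to 10 mm up), steel barrel 32 mm across (10 to 44 mm, grip here), tapering red band (44 to 56 mm, a red ring from above), narrow steel nose. Origin: centre of the underside; z up its axis. Starts upright in a seat of another colour.
- seat_yellow: Yellow, the home of the objective with the yellow band. Fixed low round cup, 68 mm outside, round recess 52 mm across; floor 6 mm above the table, rim top 12 mm above the table. Origin: centre of its underside, on the table; z up. Seats stand at least 105 mm apart, centre to centre.
- seat_green: Green, the home of the objective with the green band. Fixed low round cup, 68 mm outside, round recess 52 mm across; floor 6 mm above the table, rim top 12 mm above the table. Origin: centre of its underside, on the table; z up. Seats stand at least 105 mm apart, centre to centre.
- seat_blue: Blue, the home of the objective with the blue band. Fixed low round cup, 68 mm outside, round recess 52 mm across; floor 6 mm above the table, rim top 12 mm above the table. Origin: centre of its underside, on the table; z up. Seats stand at least 105 mm apart, centre to centre.
- seat_red: Red, the home of the objective with the red band. Fixed low round cup, 68 mm outside, round recess 52 mm across; floor 6 mm above the table, rim top 12 mm above the table. Origin: centre of its underside, on the table; z up. Seats stand at least 105 mm apart, centre to centre.
- seat_spare: Black, the spare seat: empty at the start, no objective belongs to it. Fixed low round cup, 68 mm outside, round recess 52 mm across; floor 6 mm above the table, rim top 12 mm above the table. Origin: centre of its underside, on the table; z up. Seats stand at least 105 mm apart, centre to centre.
- oil_bottle: Loose small amber bottle, black cap, paper label, 36 mm across, 70 mm tall, upright, at least 90 mm from any seat centre; to be left where it stands. Origin: centre of the underside. Other bystanders: at most 20 mm tall within 95 mm of a seat's centre, 40 mm within 0.76 m of the base axis; taller equipment stands beyond.
Mind the look-alikes: they are no part of the job. Of the things that look like the seat_blue, the larger one is meant.

How it is judged (in metres and radians):
At the end, for the whole second after the job is handed in: Each objective stands upright (0.1 rad) and at rest in the seat of its own colour, centre within 11 mm of the seat's (anywhere in the recess), underside under 9 mm above the seat's underside; so the black seat is empty. The amber bottle is upright, within 2 cm of its start (horizontal distance between obj_yellow and seat_yellow below 0.011 m and z of obj_yellow in the frame of seat_yellow below 0.009 m and angle between each of obj_yellow, obj_green, obj_blue, obj_red's own z axis and vertical below 0.1 rad and linear speed of each of obj_yellow, obj_green, obj_blue, obj_red below 0.02 m/s and horizontal distance between obj_green and seat_green below 0.011 m and z of obj_green in the frame of seat_green below 0.009 m and horizontal distance between obj_blue and seat_blue below 0.011 m and z of obj_blue in the frame of seat_blue below 0.009 m and horizontal distance between obj_red and seat_red below 0.011 m and z of obj_red in the frame of seat_red below 0.009 m and distance of oil_bottle from where it was at the start of the episode below 0.02 m and angle between oil_bottle's own z axis and vertical below 0.15 rad); the robot touches nothing.
It fails at once if an objective tips over (more than 35 degrees) (angle between any of obj_yellow, obj_green, obj_blue, obj_red's own z axis and vertical above 0.6 rad).
It fails at once if an objective is dropped (falls free, touching nothing, at over 0.6 m/s: about 2 cm of fall) ((contact force between obj_yellow and anything else below 0.01 N and linear speed of obj_yellow above 0.6 m/s) or (contact force between obj_green and anything else below 0.01 N and linear speed of obj_green above 0.6 m/s) or (contact force between obj_blue and anything else below 0.01 N and linear speed of obj_blue above 0.6 m/s) or (contact force between obj_red and anything else below 0.01 N and linear speed of obj_red above 0.6 m/s)).
It fails at once if the amber bottle is knocked over or shifted by more than 2 cm (distance of oil_bottle from where it was at the start of the episode above 0.02 m or angle between oil_bottle's own z axis and vertical above 0.5 rad).
It also fails if it takes over 128 s, if anything falls off the work surface, if the arm or the gripper's body presses on something with over 40 N, if the wrist force passes 120 N, or if a joint passes its speed limit or range.

## Robot

A 7-joint arm with a two-finger parallel gripper is mounted at the origin on the work surface. World frame = base frame: x ahead of the robot, y to its left, z up, the work surface at z = 0. Lengths are in m, angles in degrees, forces in N, time in s.
With the tool pointing down it reaches from about 0.425 to 0.875 m from the base axis. Payload 8.4 kg.
Tool frame: the origin (TCP) lies at the very end of the fingers, on their centre line; the grasp point (between the pads) lies 19 mm behind it; x points along the fingers, y is the direction in which the jaws open and shut, and the axes are right-handed (so a half turn about x gives the same grasp; the last joint's range is limited). The gripper opens to 87 mm and grips with 3 to 60 N. Pads are 19 mm wide; open, the fingers measure 117 mm over their backs; the gripper's body (75 mm by 190 mm) begins 51 mm behind the grasp point.
Start: joints at [66.337, 19.091, 2.286, 83.961, -0.768, 76.965, -3.352], TCP at [0.201, -0.618, 0.223] pointing down, gripper open.
Joint ranges: [-147.57, 147.57], [-21.85, 119.76], [-74.77, 79.35], [14.55, 137.4], [-85.83, 265.84], [4.83, 119.75], [-152.11, 152.11]. Speed limits (degrees/s): [127.2, 127.2, 159.86, 159.86, 180, 180, 180].

## Interface

Orientations are given as [roll, pitch, yaw] about the fixed x, y, z axes, in that order (R = Rz(yaw) Ry(pitch) Rx(roll)).
In Python, from cell import arm gives the robot as it stands.
- The arm moves only by the tool apply_moves, never from a script. Its arguments are lists of equal length, an entry for each row: "translation": the shift along the tool's x, y, z scaled (see below), a list of three; "rot": the turn, a rotation vector about the tool's x, y, z scaled (see below), a list of three; "hand": the gripper command: -1 is shut, 1 is fully open, values between are in proportion. In form: {"translation": [[dx, dy, dz], ...], "rot": [[ax, ay, az], ...], "hand": [hand, ...]}. A call has 1 to 12 rows; each row shifts and turns the commanded pose from where the row before left it, along the tool's axes as they then stand; what a row does not reach is not made up. The controller multiplies each number of a shift by 0.02 m and each number of a turn by 6 degrees. A row lasts 1/12 s, in which the tool goes at most 41.7 mm and 7.16 degrees, less where a joint would pass 70% of its speed; a pose out of reach is approached as far as the arm can. A call with a number of a shift or a turn outside -1 to 1 is refused whole. A call with a gripper value outside its range is refused whole. The fingers move at their own pace and stop on an object; "force" is the grip in N (left out, the last holds). Time passes only in rows, so rows that do not move let the fingers close. It gives the time, the measured TCP pose, the force and the opening at its end, in the units of the state.
- arm.get_state(): the state, without advancing time (a new reading comes with each control period).
- arm.grab_frame(name): name is "side" or "top" or "wrist"; returns a dict with "img" (384x512x3 uint8, red, green, blue), "camera_matrix" (3x3 intrinsics, pixels), "eye" and "rotation" of the camera in the world. Camera axes: x right, y down, z forward; pixel columns grow to the right and rows downward; lengths in m; the calibration is good to about 2 mm. A picture is of the moment at which its call begins. There is no depth.
- arm.job_done(): hands the job in, once; it reports no verdict.
The state is a dict: "time_s": time; "joint_positions": joint angles; "qd": joint speeds; "joint_torque": joint torques, N m; "ee_pos": TCP position; "ee_rot": TCP orientation; "contact_force": force on the tool from outside, world axes, zero at the start; "ft_torque": the same for the moment, N m; "finger_gap": opening from 0.0 (shut) to 1.0 (fully open).
Only numpy, scipy, OpenCV 4.12 (cv2) and the standard library are available. Lean on these libraries where they do the work, as an engineer would, in place of code of your own. Each camera call takes 0.05 s, during which the arm holds its last target. There are 200 camera calls.

## Working session

There is one attempt and no reset: what is moved stays moved. The work goes in short steps, Python scripts to look and compute and a tool call to move; the robot and the scene stay as the last step left them, time stands still between calls to the robot, and variables do not carry over. Pictures are saved under pics/ and viewed, about 12 in all and at most 16, crops included, and the job is handed in when it is done.

Besides the shell and the picture viewer there is one more tool, called after "Emit:" by a JSON object that holds its "op" and its "data". apply_moves: Moves the arm, as the interface text tells. Shifts and turns lie within -1 to 1; 1 stands for 0.02 m of shift or 6 degrees of turn. Its arguments: {"type":"object","properties":{"translation":{"type":"array"},"rot":{"type":"array"},"hand":{"type":"array"},"force":{"type":"number"}},"required":["translation","rot","hand"]}

```bash
mkdir -p pics; ls; python3 - <<'E'
from cell import arm
import cv2,numpy as np
s=arm.get_state();print(s)
for n in("top","side"):
    f=arm.grab_frame(n);cv2.imwrite(f"pics/{n}0.png",f["img"][:,:,::-1]);np.savez(f"{n}0.npz",**f);print(n,f["camera_matrix"],f["eye"],f["rotation"])
E
```

```text
pics
{'time_s': 0.0, 'joint_positions': array([66.33555601, 19.13187504,  2.28376149, 84.01144534, -0.76423955,
       76.96419504, -3.35225062]), 'qd': array([ 0.00303044,  0.08101059,  0.04699425, -0.00703552, -0.01299261,
        0.14330456, -0.00643606]), 'joint_torque': array([-9.78064854e-04, -6.56371737e+01,  1.33474924e+00, -4.03790581e+01,
       -5.98324486e-02,  4.50601825e-02,  1.97091817e-04]), 'ee_pos': array([ 0.20046901, -0.61782589,  0.22165447]), 'ee_rot': array([-84.1370777 ,  89.90762812, 113.84377715]), 'contact_force': array([-1.07643402,  0.58038365,  0.48810763]), 'ft_torque': array([-0.02353903,  0.00876185, -0.02148526]), 'finger_gap': 0.9998680666033936}
top [[363.19193292   0.         257.44611407]
 [  0.         363.19193292 193.00900358]
 [  0.           0.           1.        ]] [ 0.40554214 -0.01705115  0.67450963] [-168.90417474   -0.34872963  -91.59919963]
side [[396.23763724   0.         252.12299794]
 [  0.         396.23763724 195.10311281]
 [  0.           0.           1.        ]] [0.03770617 0.47743901 0.53935366] [-123.46036876    1.00957668 -135.43978746]
```

View pics/top0.png

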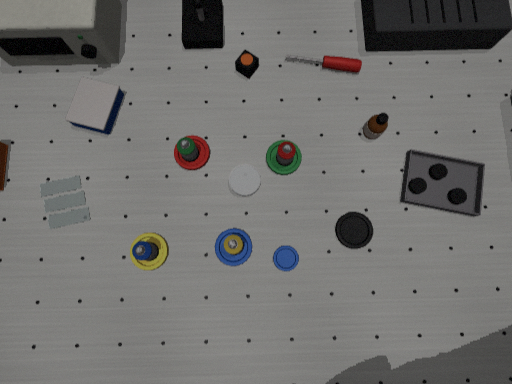

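View pics/side0.png

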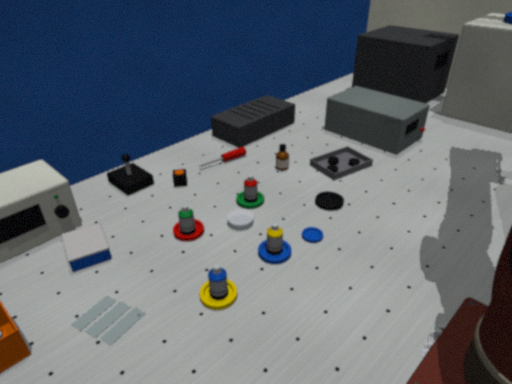

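The top view shows green in the red seat (192,153), red in the green seat (284,157), blue in the yellow seat (149,251) and yellow in the large blue seat (234,247). The spare seat is at (354,230), the decoy blue disc at (286,258) and the bottle at (375,127). In the side view the bands are at about (186,213), (251,183), (217,272) and (274,232).

```bash
cat > h.py <<'E'
import numpy as np,cv2
from scipy.spatial.transform import Rotation as R
def rot(v): return R.from_euler('xyz',v,degrees=True).as_matrix()
def ray(f,p):
    d=rot(f["rotation"])@np.linalg.solve(f["camera_matrix"],[p[0],p[1],1.]);return np.array(f["eye"]),d/np.linalg.norm(d)
def plane(f,p,z):
    e,d=ray(f,p);return e+d*(z-e[2])/d[2]
def proj(f,P):
    q=f["camera_matrix"]@(rot(f["rotation"]).T@(np.array(P)-f["eye"]));return q[:2]/q[2]
def cross(f,p,g,q):
    a,u=ray(f,p);b,v=ray(g,q)
    s=np.linalg.lstsq(np.c_[u,-v],b-a,rcond=None)[0];A,B=a+s[0]*u,b+s[1]*v
    return (A+B)/2,np.linalg.norm(A-B)
def mask(img,col):
    h=cv2.cvtColor(img,cv2.COLOR_RGB2HSV);H,S,V=h[...,0].astype(int),h[...,1],h[...,2]
    if col=="black":return ((V<45)).astype(np.uint8)
    c={"red":0,"yellow":27,"green":68,"blue":110}[col];d=abs(H-c);d=np.minimum(d,180-d)
    return ((d<(8 if col in("red","yellow") else 16))&(S>120)&(V>50)).astype(np.uint8)
def blobs(m,roi,amin=15):
    x,y,r=roi;k=np.zeros_like(m);cv2.circle(k,(int(x),int(y)),int(r),1,-1)
    n,l,s,c=cv2.connectedComponentsWithStats(m*k)
    return [(l==i) for i in sorted(range(1,n),key=lambda i:-s[i,4]) if s[i,4]>=amin]
E
python3 - <<'E'
from h import *
t=dict(np.load("top0.npz"));s=dict(np.load("side0.npz"))
S={"red":(192,153),"green":(284,157),"yellow":(149,251),"blue":(234,247),"black":(354,230)}
for c,p in S.items():
    b=blobs(mask(t["img"],c),(*p,24))[0]
    hull=cv2.convexHull(np.argwhere(b)[:,::-1].astype(np.int32))
    W=np.array([plane(t,q,.012)[:2] for q in hull[:,0]],np.float32)
    (x,y),r=cv2.minEnclosingCircle(W); e=cv2.fitEllipse(W)
    print("seat",c,round(x,4),round(y,4),"r",round(r,4),"ell",np.round(e[0],4),np.round(e[1],4),"reach",round(np.hypot(x,y),3))
B={"green":((187,147),(186,213)),"red":((287,150),(251,183)),"blue":((146,249),(217,272)),"yellow":((233,242),(274,232))}
for c,(p,q) in B.items():
    m=[]
    for f,u,r in((t,p,15),(s,q,13)):
        bb=blobs(mask(f["img"],c),(*u,r));b=bb[0];m.append(np.argwhere(b).mean(0)[::-1]);print(c,"px",m[-1].round(1),[x.sum() for x in bb])
    X,g=cross(t,m[0],s,m[1]);print(" X",X.round(4),"gap",g.round(4),"plane50",plane(t,m[0],.056)[:2].round(4))
b=plane(t,(375,130),.035);print("bottle~",b)
E
```

```text
seat red 0.6175 0.0986 r 0.034 ell [0.6178 0.0984] [0.0666 0.0678] reach 0.625
seat green 0.6039 -0.0755 r 0.0333 ell [ 0.6038 -0.0756] [0.0652 0.0658] reach 0.609
seat yellow 0.4347 0.1739 r 0.0341 ell [0.4348 0.174 ] [0.0657 0.0678] reach 0.468
seat blue 0.4382 0.022 r 0.0335 ell [0.4382 0.0222] [0.0659 0.0663] reach 0.439
seat black 0.4621 -0.1982 r 0.0342 ell [ 0.4625 -0.1983] [0.0653 0.0683] reach 0.503
green px [186.  146.7] [np.int64(141)]
green px [185.2 214. ] [np.int64(79)]
 X [0.6168 0.102  0.0488] gap 0.0008 plane50 [0.614  0.1004]
red px [285.9 150.8] [np.int64(179)]
red px [250.3 183. ] [np.int64(72)]
 X [ 0.6032 -0.0777  0.0499] gap 0.0009 plane50 [ 0.6017 -0.0769]
blue px [142.8 250.5] [np.int64(193)]
blue px [217.  275.9] [np.int64(152)]
 X [0.4338 0.174  0.0466] gap 0.0 plane50 [0.4334 0.1712]
yellow px [233.4 244.4] [np.int64(191)]
yellow px [274.4 232.7] [np.int64(122)]
 X [0.4398 0.0193 0.0479] gap 0.0002 plane50 [0.4394 0.0189]
bottle~ [ 0.64443538 -0.24652453  0.035     ]
```

```bash
cat >> h.py <<'E'
def togo(st,P):
    M=rot(st["ee_rot"]);d=M.T@(np.array(P)-st["ee_pos"])
    # turn to exactly down, keeping jaw direction
    y=M[:,1].copy();y[2]=0;y/=np.linalg.norm(y);x=np.array([0,0,-1.]);T=np.c_[x,y,np.cross(x,y)]
    rv=np.degrees(R.from_matrix(M.T@T).as_rotvec())
    print("pos",st["ee_pos"].round(4),"y",M[:,1].round(3),"z",M[:,2].round(3),"gap",round(st["finger_gap"],3),"F",st["contact_force"].round(1),"t",round(st["time_s"],2),"q",st["joint_positions"].round(0))
    print("shift units",(d/.02).round(3),"level turn units",(rv/6).round(3))
E
python3 -c "
from h import *;from cell import arm
togo(arm.get_state(),[.603,-.077,.15])"
```

```text
pos [ 0.2005 -0.6178  0.2217] y [ 0.309 -0.951 -0.001] z [-0.951 -0.309  0.   ] gap 0.998 F [-0.1 -0.1  0.3] t 0.1 q [66. 19.  2. 84. -1. 77. -3.]
shift units [  3.614 -19.504 -27.49 ] level turn units [0.    0.001 0.014]
```

Emit:
{"op": "apply_moves", "data": {"translation": [[0.1, -0.7, -0.98], [0.1, -0.7, -0.98], [0.1, -0.7, -0.98], [0.1, -0.7, -0.98], [0.1, -0.7, -0.98], [0.1, -0.7, -0.98], [0.1, -0.7, -0.98], [0.1, -0.7, -0.98], [0.1, -0.7, -0.98], [0.1, -0.7, -0.98], [0.1, -0.7, -0.98], [0.1, -0.7, -0.98]], "rot": [[0, 0, 0], [0, 0, 0], [0, 0, 0], [0, 0, 0], [0, 0, 0], [0, 0, 0], [0, 0, 0], [0, 0, 0], [0, 0, 0], [0, 0, 0], [0, 0, 0], [0, 0, 0]], "hand": [1, 1, 1, 1, 1, 1, 1, 1, 1, 1, 1, 1], "force": 25}}

```text
time_s: 1.1
ee_pos: [0.3728, -0.3847, 0.1982]
ee_rot: [-56.1, 90.0, 141.9]
contact_force: [0.2, -1.1, -0.2]
finger_gap: 0.997
```

Emit:
{"op": "apply_moves", "data": {"translation": [[0.1, -0.7, -0.98], [0.1, -0.7, -0.98], [0.1, -0.7, -0.98], [0.1, -0.7, -0.98], [0.1, -0.7, -0.98], [0.1, -0.7, -0.98], [0.1, -0.7, -0.98], [0.1, -0.7, -0.98], [0.1, -0.7, -0.98], [0.1, -0.7, -0.98], [0.1, -0.7, -0.98], [0.1, -0.7, -0.98]], "rot": [[0, 0, 0], [0, 0, 0], [0, 0, 0], [0, 0, 0], [0, 0, 0], [0, 0, 0], [0, 0, 0], [0, 0, 0], [0, 0, 0], [0, 0, 0], [0, 0, 0], [0, 0, 0]], "hand": [1, 1, 1, 1, 1, 1, 1, 1, 1, 1, 1, 1]}}

```text
time_s: 2.1
ee_pos: [0.5447, -0.1524, 0.1741]
ee_rot: [-35.6, 90.0, 162.4]
contact_force: [-0.5, -1.4, 1.0]
finger_gap: 0.998
```

Emit:
{"op": "apply_moves", "data": {"translation": [[0.1, -0.7, -0.98], [0.1, -0.7, -0.98], [0.1, -0.7, -0.98], [0.1, -0.6, -0.9], [0, 0, 0], [0, 0, 0]], "rot": [[0, 0, 0], [0, 0, 0], [0, 0, 0], [0, 0, 0], [0, 0, 0], [0, 0, 0]], "hand": [1, 1, 1, 1, 1, 1]}}

```text
time_s: 2.6
ee_pos: [0.6007, -0.077, 0.1659]
ee_rot: [-50.3, 89.9, 147.8]
contact_force: [-0.5, 0.2, -0.0]
finger_gap: 0.998
```

```bash
python3 - <<'E'
from h import *;from cell import arm
togo(arm.get_state(),[.603,-.077,.15])
f=arm.grab_frame("wrist");np.savez("w1.npz",**f);cv2.imwrite("pics/w1.png",f["img"][:,:,::-1])
for P in([.603,-.0765,.070],[.6039,-.0755,.012]):print(proj(f,P))
E
```

```text
pos [ 0.6007 -0.077   0.1659] y [ 0.311 -0.95  -0.001] z [-0.95  -0.311  0.001] gap 0.998 F [-0.5  0.2 -0. ] t 2.6 q [ 22.  18. -23.  94.   7.  70. -74.]
shift units [ 0.793  0.036 -0.108] level turn units [0.    0.009 0.01 ]
[254.5835915  192.03235034]
[254.04801139 174.05220816]
```

View pics/w1.png

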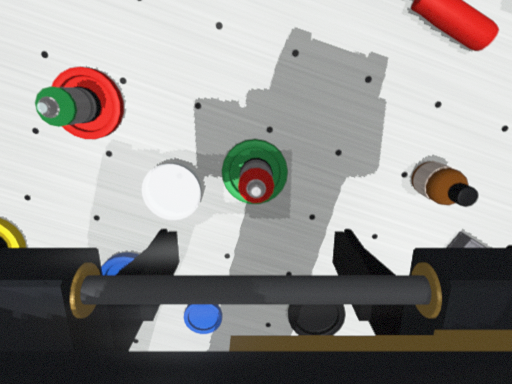

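The wrist view shows the nose at (256,189), against a prediction of (254.6,192). The seat centre is near (255,172), predicted (254,174), so both agree to about 1 mm. Descending to grasp.

Emit:
{"op": "apply_moves", "data": {"translation": [[0.9, 0.03, -0.11], [0.9, 0, 0], [0.9, 0, 0], [0.9, 0, 0], [0.9, 0, 0], [0.9, 0, 0], [0.9, 0, 0], [0.6, 0, 0], [0.35, 0, 0], [0, 0, 0], [0, 0, 0]], "rot": [[0, 0, 0], [0, 0, 0], [0, 0, 0], [0, 0, 0], [0, 0, 0], [0, 0, 0], [0, 0, 0], [0, 0, 0], [0, 0, 0], [0, 0, 0], [0, 0, 0]], "hand": [1, 1, 1, 1, 1, 1, 1, 1, 1, 1, 1]}}

```text
time_s: 3.57
ee_pos: [0.6031, -0.0787, 0.0219]
ee_rot: [104.4, 90.0, -57.7]
contact_force: [0.1, 0.4, 0.9]
finger_gap: 0.998
```

Emit:
{"op": "apply_moves", "data": {"translation": [[0, 0, 0], [0, 0, 0], [0, 0, 0], [0, 0, 0], [0, 0, 0], [0, 0, 0], [0, 0, 0], [0, 0, 0], [0, 0, 0]], "rot": [[0, 0, 0], [0, 0, 0], [0, 0, 0], [0, 0, 0], [0, 0, 0], [0, 0, 0], [0, 0, 0], [0, 0, 0], [0, 0, 0]], "hand": [-1, -1, -1, -1, -1, -1, -1, -1, -1]}}

```text
time_s: 4.32
ee_pos: [0.603, -0.0782, 0.0215]
ee_rot: [-84.4, 90.0, 113.5]
contact_force: [-0.3, 0.9, 0.3]
finger_gap: 0.405
```

```bash
python3 -c "
from h import *;from cell import arm
togo(arm.get_state(),[.462,-.198,.12])"
```

```text
pos [ 0.603  -0.0782  0.0215] y [ 0.309 -0.951 -0.   ] z [-0.951 -0.309  0.   ] gap 0.405 F [-0.3  0.9  0.3] t 4.32 q [ 21.  26. -22. 101.  11.  55. -78.]
shift units [-4.923  3.519  8.555] level turn units [0.    0.    0.001]
```

Emit:
{"op": "apply_moves", "data": {"translation": [[0, 0, 0], [0, 0, 0], [0, 0, 0], [-0.2, 0, 0], [-0.6, 0, 0], [-1, 0, 0], [-1, 0, 0], [-1, 0, 0], [-1, 0, 0], [0, 0, 0], [0, 0, 0]], "rot": [[0, 0, 0], [0, 0, 0], [0, 0, 0], [0, 0, 0], [0, 0, 0], [0, 0, 0], [0, 0, 0], [0, 0, 0], [0, 0, 0], [0, 0, 0], [0, 0, 0]], "hand": [-1, -1, -1, -1, -1, -1, -1, -1, -1, -1, -1]}}

```text
time_s: 5.23
ee_pos: [0.6039, -0.0784, 0.1193]
ee_rot: [151.1, 89.8, -11.0]
contact_force: [0.3, -0.9, -3.0]
finger_gap: 0.358
```

```bash
python3 - <<'E'
from h import *;from cell import arm
togo(arm.get_state(),[.462,-.198,.12])
f=arm.grab_frame("side");cv2.imwrite("pics/s1.png",cv2.resize(f["img"][100:300,120:380,::-1],None,fx=2.5,fy=2.5))
E
```

```text
pos [ 0.6039 -0.0784  0.1193] y [ 0.309 -0.951  0.001] z [-0.951 -0.309 -0.003] gap 0.358 F [ 0.3 -0.9 -3. ] t 5.23 q [ 22.  20. -23.  96.   9.  65. -75.]
shift units [-0.05   3.499  8.593] level turn units [ 0.    -0.025 -0.014]
```

View pics/s1.png

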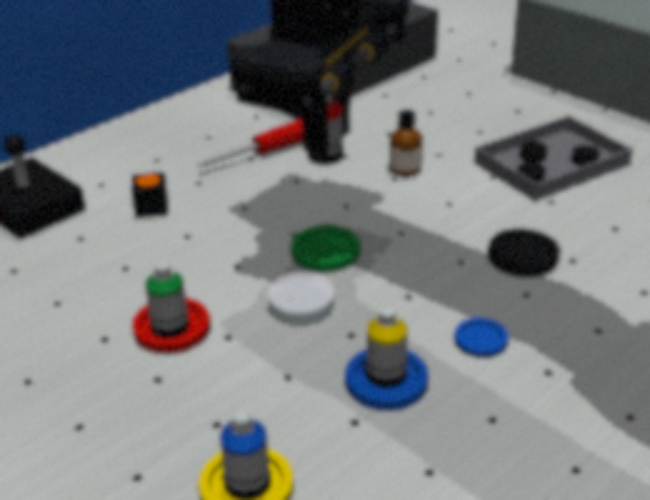

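The red objective is held upright and the green seat is empty (the crop shows the object at (325,130)). Next it goes to the spare seat.

Emit:
{"op": "apply_moves", "data": {"translation": [[0, 0.2, 0.5], [0, 0.36, 0.9], [0, 0.36, 0.9], [0, 0.36, 0.9], [0, 0.36, 0.9], [0, 0.36, 0.9], [0, 0.36, 0.9], [0, 0.36, 0.9], [0, 0.36, 0.9], [0, 0.42, 0.9], [0, 0, 0], [0, 0, 0]], "rot": [[0, 0, 0], [0, 0, 0], [0, 0, 0], [0, 0, 0], [0, 0, 0], [0, 0, 0], [0, 0, 0], [0, 0, 0], [0, 0, 0], [0, 0, 0], [0, 0, 0], [0, 0, 0]], "hand": [-1, -1, -1, -1, -1, -1, -1, -1, -1, -1, -1, -1]}}

```text
time_s: 6.28
ee_pos: [0.4591, -0.1989, 0.1167]
ee_rot: [-29.0, 89.9, 168.9]
contact_force: [0.4, -0.4, -0.9]
finger_gap: 0.358
```

```bash
python3 - <<'E'
from h import *;from cell import arm
togo(arm.get_state(),[.462,-.198,.023])
E
```

```text
pos [ 0.4591 -0.1989  0.1167] y [ 0.306 -0.952 -0.001] z [-0.952 -0.306  0.002] gap 0.358 F [ 0.4 -0.4 -0.9] t 6.28 q [ 36.   8. -19. 111.   3.  62. -56.]
shift units [ 4.683e+00  3.000e-03 -1.580e-01] level turn units [0.    0.015 0.008]
```

Emit:
{"op": "apply_moves", "data": {"translation": [[0.5, 0, -0.15], [0.9, 0, 0], [0.9, 0, 0], [0.9, 0, 0], [0.6, 0, 0], [0.4, 0, 0], [0.3, 0, 0], [0.15, 0, 0], [0, 0, 0], [0, 0, 0], [0, 0, 0]], "rot": [[0, 0, 0], [0, 0, 0], [0, 0, 0], [0, 0, 0], [0, 0, 0], [0, 0, 0], [0, 0, 0], [0, 0, 0], [0, 0, 0], [0, 0, 0], [0, 0, 0]], "hand": [-1, -1, -1, -1, -1, -1, -1, -1, -1, -1, -1]}}

```text
time_s: 7.2
ee_pos: [0.4644, -0.1972, 0.0253]
ee_rot: [139.0, 89.9, -23.0]
contact_force: [0.5, 0.1, -1.9]
finger_gap: 0.364
```

```bash
python3 - <<'E'
from h import *;from cell import arm
togo(arm.get_state(),[.462,-.198,.0215])
E
```

```text
pos [ 0.4644 -0.1972  0.0253] y [ 0.309 -0.951  0.001] z [-0.951 -0.309 -0.001] gap 0.364 F [ 0.5  0.1 -1.9] t 7.2 q [ 35.  15. -19. 115.   6.  51. -59.]
shift units [ 0.19  -0.001  0.128] level turn units [ 0.    -0.009 -0.008]
```

Emit:
{"op": "apply_moves", "data": {"translation": [[0.1, 0, 0.1], [0.08, 0, 0], [0.05, 0, 0], [0, 0, 0], [0, 0, 0]], "rot": [[0, 0, 0], [0, 0, 0], [0, 0, 0], [0, 0, 0], [0, 0, 0]], "hand": [-1, -1, -1, -1, -1]}}

```text
time_s: 7.62
ee_pos: [0.4621, -0.198, 0.0214]
ee_rot: [88.0, 90.0, -74.1]
contact_force: [-6.3, 1.9, 16.6]
finger_gap: 0.362
```

Emit:
{"op": "apply_moves", "data": {"translation": [[0, 0, 0], [0, 0, 0], [0, 0, 0], [0, 0, 0], [0, 0, 0], [0, 0, 0], [0, 0, 0], [0, 0, 0], [0, 0, 0]], "rot": [[0, 0, 0], [0, 0, 0], [0, 0, 0], [0, 0, 0], [0, 0, 0], [0, 0, 0], [0, 0, 0], [0, 0, 0], [0, 0, 0]], "hand": [0.6, 0.6, 0.6, 0.6, 0.6, 0.6, 0.6, 0.6, 0.6]}}

```text
time_s: 8.37
ee_pos: [0.4619, -0.1976, 0.0199]
ee_rot: [-65.2, 90.0, 132.7]
contact_force: [-0.2, -0.8, -0.1]
finger_gap: 0.793
```

Emit:
{"op": "apply_moves", "data": {"translation": [[-0.3, 0, 0], [-0.7, 0, 0], [-0.9, 0, 0], [-0.9, 0, 0], [-0.9, 0, 0], [-0.9, 0, 0], [-0.9, 0, 0], [0, 0, 0], [0, 0, 0]], "rot": [[0, 0, 0], [0, 0, 0], [0, 0, 0], [0, 0, 0], [0, 0, 0], [0, 0, 0], [0, 0, 0], [0, 0, 0], [0, 0, 0]], "hand": [0.6, 0.6, 0.6, 0.6, 0.6, 0.6, 0.6, 0.6, 0.6]}}

```text
time_s: 9.12
ee_pos: [0.4627, -0.1979, 0.1312]
ee_rot: [136.3, 89.9, -25.7]
contact_force: [-0.3, 0.0, -0.5]
finger_gap: 0.801
```

```bash
python3 - <<'E'
from h import *;from cell import arm
togo(arm.get_state(),[.6168,.1005,.13])
f=arm.grab_frame("top");cv2.imwrite("pics/t1.png",f["img"][:,:,::-1]);print(proj(f,[.462,-.198,.07]),proj(f,[.462,-.198,.012]))
E
```

```text
pos [ 0.4627 -0.1979  0.1312] y [ 0.309 -0.951  0.002] z [-0.951 -0.309 -0.002] gap 0.801 F [-0.3  0.  -0.5] t 9.12 q [ 36.   7. -19. 110.   3.  63. -56.]
shift units [  0.062 -11.813 -11.935] level turn units [ 0.    -0.017 -0.016]
[362.68218233 226.69127106] [353.45512652 229.91426872]
```

View pics/t1.png

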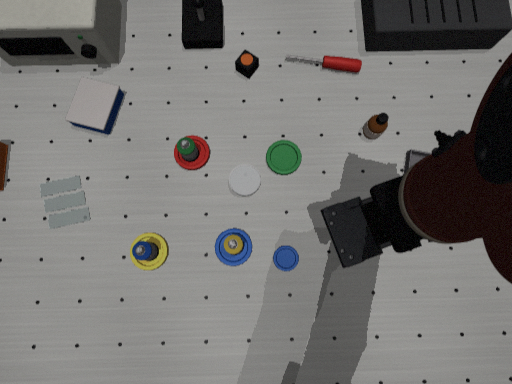

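The hand hides the spare seat in this view, but contact and release looked clean. Everything else is unmoved, so I go on to the green objective.

Emit:
{"op": "apply_moves", "data": {"translation": [[0, -0.98, -0.99], [0, -0.98, -0.99], [0, -0.98, -0.99], [0, -0.98, -0.99], [0, -0.98, -0.99], [0, -0.98, -0.99], [0, -0.98, -0.99], [0, -0.98, -0.99], [0, -0.98, -0.99], [0, -0.98, -0.99], [0, -0.98, -0.99], [0, -0.98, -0.99]], "rot": [[0, 0, 0], [0, 0, 0], [0, 0, 0], [0, 0, 0], [0, 0, 0], [0, 0, 0], [0, 0, 0], [0, 0, 0], [0, 0, 0], [0, 0, 0], [0, 0, 0], [0, 0, 0]], "hand": [0.8, 0.8, 0.8, 0.8, 0.8, 0.8, 0.8, 0.8, 0.8, 0.8, 0.8, 0.8]}}

```text
time_s: 10.17
ee_pos: [0.6151, 0.1005, 0.1286]
ee_rot: [-13.7, 89.9, -175.7]
contact_force: [0.8, -0.1, 0.8]
finger_gap: 0.9
```

Emit:
{"op": "apply_moves", "data": {"translation": [[0, 0, 0], [0, 0, 0], [0, 0, 0]], "rot": [[0, 0, 0], [0, 0, 0], [0, 0, 0]], "hand": [0.8, 0.8, 0.8]}}

```text
time_s: 10.42
ee_pos: [0.6147, 0.0989, 0.1288]
ee_rot: [-4.4, 89.9, -166.5]
contact_force: [0.0, -0.5, 0.8]
finger_gap: 0.902
```

```bash
python3 - <<'E'
from h import *;from cell import arm
togo(arm.get_state(),[.6165,.101,.0215])
f=arm.grab_frame("wrist");cv2.imwrite("pics/w2.png",f["img"][:,:,::-1]);print(proj(f,[.6165,.101,.07]),proj(f,[.6175,.0986,.012]))
E
```

```text
pos [0.6147 0.0989 0.1288] y [ 0.309 -0.951 -0.   ] z [-0.951 -0.309  0.002] gap 0.902 F [ 0.  -0.5  0.8] t 10.42 q [ 10.  22. -29.  93.  11.  68. -94.]
shift units [ 5.363 -0.072 -0.132] level turn units [0.    0.02  0.002]
[252.07429569 206.72580947] [255.48573238 184.69675113]
```

View pics/w2.png

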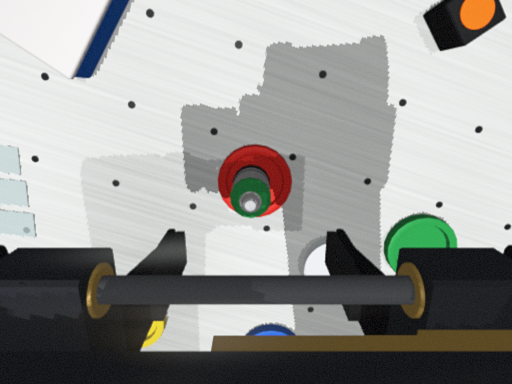

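The nose is at (250,205) against a prediction of (252,207), so it is within about 1 mm. Descending and gripping.

Emit:
{"op": "apply_moves", "data": {"translation": [[0.5, -0.07, -0.13], [0.9, 0, 0], [0.9, 0, 0], [0.9, 0, 0], [0.9, 0, 0], [0.7, 0, 0], [0.4, 0, 0], [0.25, 0, 0], [0, 0, 0], [0, 0, 0]], "rot": [[0, 0, 0], [0, 0, 0], [0, 0, 0], [0, 0, 0], [0, 0, 0], [0, 0, 0], [0, 0, 0], [0, 0, 0], [0, 0, 0], [0, 0, 0]], "hand": [0.8, 0.8, 0.8, 0.8, 0.8, 0.8, 0.8, 0.8, 0.8, 0.8]}}

```text
time_s: 11.3
ee_pos: [0.6177, 0.1016, 0.0214]
ee_rot: [-179.6, 90.0, 18.4]
contact_force: [0.5, 0.1, -0.4]
finger_gap: 0.899
```

Emit:
{"op": "apply_moves", "data": {"translation": [[0, 0, 0], [0, 0, 0], [0, 0, 0], [0, 0, 0], [0, 0, 0], [0, 0, 0], [0, 0, 0], [0, 0, 0], [0, 0, 0], [0, 0, 0], [0, 0, 0]], "rot": [[0, 0, 0], [0, 0, 0], [0, 0, 0], [0, 0, 0], [0, 0, 0], [0, 0, 0], [0, 0, 0], [0, 0, 0], [0, 0, 0], [0, 0, 0], [0, 0, 0]], "hand": [-1, -1, -1, -1, -1, -1, -1, -1, -1, -1, -1]}}

```text
time_s: 12.22
ee_pos: [0.6174, 0.1017, 0.021]
ee_rot: [-93.7, 90.0, 104.3]
contact_force: [-0.6, 0.6, 0.5]
finger_gap: 0.362
```

Emit:
{"op": "apply_moves", "data": {"translation": [[-0.2, 0, 0], [-0.6, 0, 0], [-1, 0, 0], [-1, 0, 0], [-1, 0, 0], [-1, 0, 0], [0, 0, 0], [0, 0, 0], [0, 0, 0]], "rot": [[0, 0, 0], [0, 0, 0], [0, 0, 0], [0, 0, 0], [0, 0, 0], [0, 0, 0], [0, 0, 0], [0, 0, 0], [0, 0, 0]], "hand": [-1, -1, -1, -1, -1, -1, -1, -1, -1]}}

```text
time_s: 12.97
ee_pos: [0.617, 0.1013, 0.1166]
ee_rot: [13.9, 90.0, -148.2]
contact_force: [0.4, 0.6, -2.1]
finger_gap: 0.361
```

```bash
python3 - <<'E'
from h import *;from cell import arm
togo(arm.get_state(),[.604,-.0755,.12])
E
```

```text
pos [0.617  0.1013 0.1166] y [ 0.309 -0.951  0.   ] z [-0.951 -0.309  0.001] gap 0.361 F [ 0.4  0.6 -2.1] t 12.97 q [  9.  23. -29.  94.  12.  66. -94.]
shift units [-0.167  8.206  3.346] level turn units [-0.     0.006 -0.002]
```

Emit:
{"op": "apply_moves", "data": {"translation": [[0, 0.5, 0.2], [0, 0.9, 0.36], [0, 0.9, 0.36], [0, 0.9, 0.36], [0, 0.9, 0.36], [0, 0.9, 0.36], [0, 0.9, 0.36], [0, 0.9, 0.36], [0, 0.9, 0.36], [0, 0.5, 0.27], [0, 0, 0], [0, 0, 0]], "rot": [[0, 0, 0], [0, 0, 0], [0, 0, 0], [0, 0, 0], [0, 0, 0], [0, 0, 0], [0, 0, 0], [0, 0, 0], [0, 0, 0], [0, 0, 0], [0, 0, 0], [0, 0, 0]], "hand": [-1, -1, -1, -1, -1, -1, -1, -1, -1, -1, -1, -1]}}

```text
time_s: 13.97
ee_pos: [0.6037, -0.0755, 0.1163]
ee_rot: [-38.1, 89.9, 159.8]
contact_force: [0.4, 0.7, -1.9]
finger_gap: 0.361
```

```bash
python3 - <<'E'
from h import *;from cell import arm
togo(arm.get_state(),[.604,-.0755,.0225])
E
```

```text
pos [ 0.6037 -0.0755  0.1163] y [ 0.307 -0.952 -0.001] z [-0.952 -0.307  0.001] gap 0.361 F [ 0.4  0.7 -1.9] t 13.97 q [ 23.  21. -25.  96.  10.  65. -76.]
shift units [ 4.69   0.006 -0.018] level turn units [0.    0.009 0.007]
```

Emit:
{"op": "apply_moves", "data": {"translation": [[0.5, 0, 0], [0.9, 0, 0], [0.9, 0, 0], [0.9, 0, 0], [0.6, 0, 0], [0.4, 0, 0], [0.3, 0, 0], [0.15, 0, 0], [0.1, 0, 0], [0, 0, 0], [0, 0, 0]], "rot": [[0, 0, 0], [0, 0, 0], [0, 0, 0], [0, 0, 0], [0, 0, 0], [0, 0, 0], [0, 0, 0], [0, 0, 0], [0, 0, 0], [0, 0, 0], [0, 0, 0]], "hand": [-1, -1, -1, -1, -1, -1, -1, -1, -1, -1, -1]}}

```text
time_s: 14.88
ee_pos: [0.6048, -0.0752, 0.0226]
ee_rot: [155.7, 89.9, -6.3]
contact_force: [-0.9, 0.1, -2.1]
finger_gap: 0.358
```

Emit:
{"op": "apply_moves", "data": {"translation": [[0.06, 0, 0], [0.04, 0, 0], [0, 0, 0], [0, 0, 0]], "rot": [[0, 0, 0], [0, 0, 0], [0, 0, 0], [0, 0, 0]], "hand": [-1, -1, -1, -1]}}

```text
time_s: 15.22
ee_pos: [0.6049, -0.0752, 0.0209]
ee_rot: [149.0, 89.9, -13.0]
contact_force: [-1.8, -0.0, 5.7]
finger_gap: 0.361
```

Contact at the expected height. Now release, rise, and go back to the spare seat for red.

Emit:
{"op": "apply_moves", "data": {"translation": [[0, 0, 0], [0, 0, 0], [0, 0, 0], [0, 0, 0], [0, 0, 0], [0, 0, 0], [0, 0, 0], [0, 0, 0]], "rot": [[0, 0, 0], [0, 0, 0], [0, 0, 0], [0, 0, 0], [0, 0, 0], [0, 0, 0], [0, 0, 0], [0, 0, 0]], "hand": [0.6, 0.6, 0.6, 0.6, 0.6, 0.6, 0.6, 0.6]}}

```text
time_s: 15.88
ee_pos: [0.6043, -0.0751, 0.0199]
ee_rot: [-92.0, 90.0, 106.0]
contact_force: [-0.1, 0.4, 0.1]
finger_gap: 0.788
```

Emit:
{"op": "apply_moves", "data": {"translation": [[-0.3, 0, 0], [-0.7, 0, 0], [-0.9, 0, 0], [-0.9, 0, 0], [-0.9, 0, 0], [-0.9, 0, 0], [-0.9, 0, 0], [0, 0, 0], [0, 0, 0]], "rot": [[0, 0, 0], [0, 0, 0], [0, 0, 0], [0, 0, 0], [0, 0, 0], [0, 0, 0], [0, 0, 0], [0, 0, 0], [0, 0, 0]], "hand": [0.6, 0.6, 0.6, 0.6, 0.6, 0.6, 0.6, 0.6, 0.6]}}

```text
time_s: 16.63
ee_pos: [0.6053, -0.0751, 0.1323]
ee_rot: [152.8, 89.8, -9.2]
contact_force: [-0.5, 0.1, 0.1]
finger_gap: 0.8
```

```bash
python3 - <<'E'
from h import *;from cell import arm
togo(arm.get_state(),[.462,-.198,.13])
E
```

```text
pos [ 0.6053 -0.0751  0.1323] y [ 0.309 -0.951  0.002] z [-0.951 -0.309 -0.003] gap 0.8 F [-0.5  0.1  0.1] t 16.63 q [ 24.  20. -25.  95.   9.  67. -76.]
shift units [0.094 3.632 8.712] level turn units [ 0.    -0.029 -0.015]
```

Emit:
{"op": "apply_moves", "data": {"translation": [[0, 0.36, 0.87], [0, 0.36, 0.87], [0, 0.36, 0.87], [0, 0.36, 0.87], [0, 0.36, 0.87], [0, 0.36, 0.87], [0, 0.36, 0.87], [0, 0.36, 0.87], [0, 0.36, 0.87], [0, 0.36, 0.87], [0, 0, 0], [0, 0, 0]], "rot": [[0, 0, 0], [0, 0, 0], [0, 0, 0], [0, 0, 0], [0, 0, 0], [0, 0, 0], [0, 0, 0], [0, 0, 0], [0, 0, 0], [0, 0, 0], [0, 0, 0], [0, 0, 0]], "hand": [0.8, 0.8, 0.8, 0.8, 0.8, 0.8, 0.8, 0.8, 0.8, 0.8, 0.8, 0.8]}}

```text
time_s: 17.63
ee_pos: [0.4601, -0.1979, 0.1297]
ee_rot: [-26.3, 90.0, 171.6]
contact_force: [-0.4, 0.1, 0.2]
finger_gap: 0.898
```

```bash
python3 - <<'E'
from h import *;from cell import arm
togo(arm.get_state(),[.462,-.198,.0215])
f=arm.grab_frame("wrist");cv2.imwrite("pics/w3.png",f["img"][:,:,::-1]);print(proj(f,[.462,-.198,.07]),proj(f,[.462,-.198,.012]))
E
```

```text
pos [ 0.4601 -0.1979  0.1297] y [ 0.307 -0.952 -0.   ] z [-0.952 -0.307  0.001] gap 0.898 F [-0.4  0.1  0.2] t 17.63 q [ 38.   7. -21. 110.   3.  63. -56.]
shift units [ 5.41   0.037 -0.09 ] level turn units [0.    0.006 0.003]
[255.02773679 207.28176493] [255.02939663 185.54816088]
```

View pics/w3.png

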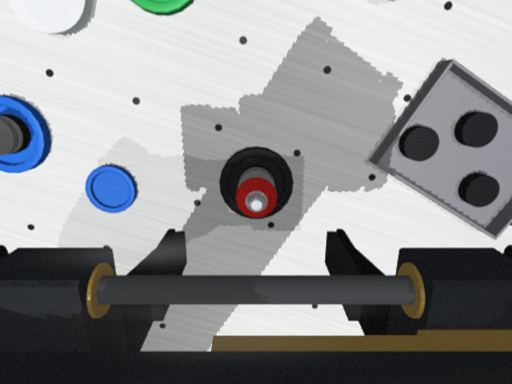

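Red stands in the spare seat with its nose at (256,204), predicted (255,207).

Emit:
{"op": "apply_moves", "data": {"translation": [[0.5, 0.04, -0.09], [0.9, 0, 0], [0.9, 0, 0], [0.9, 0, 0], [0.9, 0, 0], [0.7, 0, 0], [0.4, 0, 0], [0.25, 0, 0], [0, 0, 0], [0, 0, 0]], "rot": [[0, 0, 0], [0, 0, 0], [0, 0, 0], [0, 0, 0], [0, 0, 0], [0, 0, 0], [0, 0, 0], [0, 0, 0], [0, 0, 0], [0, 0, 0]], "hand": [0.8, 0.8, 0.8, 0.8, 0.8, 0.8, 0.8, 0.8, 0.8, 0.8]}}

```text
time_s: 18.52
ee_pos: [0.4634, -0.1972, 0.0211]
ee_rot: [-153.2, 90.0, 44.8]
contact_force: [0.1, 0.0, 0.6]
finger_gap: 0.9
```

Emit:
{"op": "apply_moves", "data": {"translation": [[0, 0, 0], [0, 0, 0], [0, 0, 0], [0, 0, 0], [0, 0, 0], [0, 0, 0], [0, 0, 0], [0, 0, 0], [0, 0, 0], [0, 0, 0], [0, 0, 0]], "rot": [[0, 0, 0], [0, 0, 0], [0, 0, 0], [0, 0, 0], [0, 0, 0], [0, 0, 0], [0, 0, 0], [0, 0, 0], [0, 0, 0], [0, 0, 0], [0, 0, 0]], "hand": [-1, -1, -1, -1, -1, -1, -1, -1, -1, -1, -1]}}

```text
time_s: 19.43
ee_pos: [0.463, -0.1975, 0.021]
ee_rot: [-62.9, 90.0, 135.1]
contact_force: [-0.3, -0.3, -0.0]
finger_gap: 0.36
```

Emit:
{"op": "apply_moves", "data": {"translation": [[-0.2, 0, 0], [-0.6, 0, 0], [-1, 0, 0], [-1, 0, 0], [-1, 0, 0], [-1, 0, 0], [0, 0, 0], [0, 0, 0], [0, 0, 0]], "rot": [[0, 0, 0], [0, 0, 0], [0, 0, 0], [0, 0, 0], [0, 0, 0], [0, 0, 0], [0, 0, 0], [0, 0, 0], [0, 0, 0]], "hand": [-1, -1, -1, -1, -1, -1, -1, -1, -1]}}

```text
time_s: 20.18
ee_pos: [0.4626, -0.1974, 0.1168]
ee_rot: [-23.7, 90.0, 174.3]
contact_force: [-0.6, 0.5, -1.8]
finger_gap: 0.359
```

```bash
python3 - <<'E'
from h import *;from cell import arm
togo(arm.get_state(),[.6175,.0985,.12])
E
```

```text
pos [ 0.4626 -0.1974  0.1168] y [ 0.309 -0.951 -0.   ] z [-0.951 -0.309  0.   ] gap 0.359 F [-0.6  0.5 -1.8] t 20.18 q [ 38.   8. -21. 111.   3.  62. -57.]
shift units [ -0.163 -11.683 -11.934] level turn units [0.    0.003 0.001]
```

Emit:
{"op": "apply_moves", "data": {"translation": [[0, -0.5, -0.5], [0, -0.98, -1], [0, -0.98, -1], [0, -0.98, -1], [0, -0.98, -1], [0, -0.98, -1], [0, -0.98, -1], [0, -0.98, -1], [0, -0.98, -1], [0, -0.98, -1], [0, -0.98, -1], [0, -0.98, -1]], "rot": [[0, 0, 0], [0, 0, 0], [0, 0, 0], [0, 0, 0], [0, 0, 0], [0, 0, 0], [0, 0, 0], [0, 0, 0], [0, 0, 0], [0, 0, 0], [0, 0, 0], [0, 0, 0]], "hand": [-1, -1, -1, -1, -1, -1, -1, -1, -1, -1, -1, -1]}}

```text
time_s: 21.18
ee_pos: [0.6117, 0.0892, 0.1154]
ee_rot: [-14.5, 89.9, -176.6]
contact_force: [0.9, -0.1, -1.0]
finger_gap: 0.357
```

Emit:
{"op": "apply_moves", "data": {"translation": [[0, -0.4, -0.43], [0, 0, 0], [0, 0, 0], [0, 0, 0]], "rot": [[0, 0, 0], [0, 0, 0], [0, 0, 0], [0, 0, 0]], "hand": [-1, -1, -1, -1]}}

```text
time_s: 21.52
ee_pos: [0.6172, 0.0967, 0.1161]
ee_rot: [14.5, 89.9, -147.6]
contact_force: [0.1, -0.9, -1.2]
finger_gap: 0.357
```

```bash
python3 - <<'E'
from h import *;from cell import arm
togo(arm.get_state(),[.6175,.0985,.0225])
E
```

```text
pos [0.6172 0.0967 0.1161] y [ 0.308 -0.952  0.   ] z [-0.952 -0.308  0.002] gap 0.357 F [ 0.1 -0.9 -1.2] t 21.52 q [ 11.  24. -30.  94.  13.  66. -95.]
shift units [ 4.68  -0.083 -0.053] level turn units [-0.     0.018 -0.005]
```

Emit:
{"op": "apply_moves", "data": {"translation": [[0.5, -0.06, -0.03], [0.9, 0, 0], [0.9, 0, 0], [0.9, 0, 0], [0.6, 0, 0], [0.4, 0, 0], [0.3, 0, 0], [0.15, 0, 0], [0.1, 0, 0], [0, 0, 0], [0, 0, 0]], "rot": [[0, 0, 0], [0, 0, 0], [0, 0, 0], [0, 0, 0], [0, 0, 0], [0, 0, 0], [0, 0, 0], [0, 0, 0], [0, 0, 0], [0, 0, 0], [0, 0, 0]], "hand": [-1, -1, -1, -1, -1, -1, -1, -1, -1, -1, -1]}}

```text
time_s: 22.43
ee_pos: [0.6185, 0.0998, 0.0226]
ee_rot: [171.6, 89.9, 9.6]
contact_force: [1.0, 0.2, -1.3]
finger_gap: 0.361
```

Emit:
{"op": "apply_moves", "data": {"translation": [[0.04, 0, 0], [0.04, 0, 0], [0, 0, 0], [0, 0, 0]], "rot": [[0, 0, 0], [0, 0, 0], [0, 0, 0], [0, 0, 0]], "hand": [-1, -1, -1, -1]}}

```text
time_s: 22.77
ee_pos: [0.6185, 0.0998, 0.021]
ee_rot: [169.0, 89.9, 7.0]
contact_force: [-0.8, -0.3, 3.2]
finger_gap: 0.36
```

Emit:
{"op": "apply_moves", "data": {"translation": [[0, 0, 0], [0, 0, 0], [0, 0, 0], [0, 0, 0], [0, 0, 0], [0, 0, 0], [0, 0, 0], [0, 0, 0]], "rot": [[0, 0, 0], [0, 0, 0], [0, 0, 0], [0, 0, 0], [0, 0, 0], [0, 0, 0], [0, 0, 0], [0, 0, 0]], "hand": [0.6, 0.6, 0.6, 0.6, 0.6, 0.6, 0.6, 0.6]}}

```text
time_s: 23.43
ee_pos: [0.618, 0.0996, 0.0203]
ee_rot: [-29.4, 90.0, 168.6]
contact_force: [-0.7, 0.1, 0.3]
finger_gap: 0.784
```

Emit:
{"op": "apply_moves", "data": {"translation": [[-0.3, 0, 0], [-0.7, 0, 0], [-0.9, 0, 0], [-0.9, 0, 0], [-0.9, 0, 0], [-0.9, 0, 0], [-0.9, 0, 0], [0, 0, 0], [0, 0, 0]], "rot": [[0, 0, 0], [0, 0, 0], [0, 0, 0], [0, 0, 0], [0, 0, 0], [0, 0, 0], [0, 0, 0], [0, 0, 0], [0, 0, 0]], "hand": [0.6, 0.6, 0.6, 0.6, 0.6, 0.6, 0.6, 0.6, 0.6]}}

```text
time_s: 24.18
ee_pos: [0.619, 0.1, 0.1327]
ee_rot: [168.3, 89.8, 6.3]
contact_force: [0.2, -0.2, -0.4]
finger_gap: 0.801
```

```bash
python3 - <<'E'
from h import *;from cell import arm
togo(arm.get_state(),[.4396,.0193,.13])
E
```

```text
pos [0.619  0.1    0.1327] y [ 0.309 -0.951  0.001] z [-0.951 -0.309 -0.003] gap 0.801 F [ 0.2 -0.2 -0.4] t 24.18 q [ 11.  23. -31.  93.  12.  68. -94.]
shift units [0.103 1.068 9.776] level turn units [ 0.    -0.031 -0.006]
```

Emit:
{"op": "apply_moves", "data": {"translation": [[0, 0.11, 0.97], [0, 0.11, 0.97], [0, 0.11, 0.97], [0, 0.11, 0.97], [0, 0.11, 0.97], [0, 0.11, 0.97], [0, 0.11, 0.97], [0, 0.11, 0.97], [0, 0.11, 0.97], [0, 0.11, 0.97], [0, 0, 0], [0, 0, 0]], "rot": [[0, 0, 0], [0, 0, 0], [0, 0, 0], [0, 0, 0], [0, 0, 0], [0, 0, 0], [0, 0, 0], [0, 0, 0], [0, 0, 0], [0, 0, 0], [0, 0, 0], [0, 0, 0]], "hand": [0.8, 0.8, 0.8, 0.8, 0.8, 0.8, 0.8, 0.8, 0.8, 0.8, 0.8, 0.8]}}

```text
time_s: 25.18
ee_pos: [0.4396, 0.0183, 0.1303]
ee_rot: [63.7, 90.0, -98.4]
contact_force: [1.0, 0.3, 0.6]
finger_gap: 0.901
```

```bash
python3 - <<'E'
from h import *;from cell import arm
togo(arm.get_state(),[.4396,.0193,.0215])
f=arm.grab_frame("wrist");cv2.imwrite("pics/w4.png",f["img"][:,:,::-1]);print(proj(f,[.4396,.0193,.07]),proj(f,[.4382,.022,.012]))
E
```

```text
pos [0.4396 0.0183 0.1303] y [ 0.308 -0.951  0.001] z [-0.951 -0.308  0.   ] gap 0.901 F [1.  0.3 0.6] t 25.18 q [ 23.   0. -31. 117.   0.  63. -80.]
shift units [ 5.44  -0.05  -0.016] level turn units [-0.     0.003 -0.006]
[252.70718154 208.87570194] [249.80880855 187.46253184]
```

View pics/w4.png

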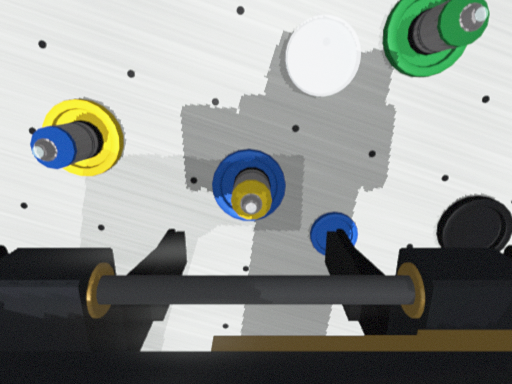

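The yellow nose is at (251,206), predicted (253,209). Green stands in the green seat and the spare seat is empty. Grasping yellow.

Emit:
{"op": "apply_moves", "data": {"translation": [[0.5, -0.05, 0], [0.9, 0, 0], [0.9, 0, 0], [0.9, 0, 0], [0.9, 0, 0], [0.7, 0, 0], [0.4, 0, 0], [0.25, 0, 0], [0, 0, 0], [0, 0, 0]], "rot": [[0, 0, 0], [0, 0, 0], [0, 0, 0], [0, 0, 0], [0, 0, 0], [0, 0, 0], [0, 0, 0], [0, 0, 0], [0, 0, 0], [0, 0, 0]], "hand": [0.8, 0.8, 0.8, 0.8, 0.8, 0.8, 0.8, 0.8, 0.8, 0.8]}}

```text
time_s: 26.07
ee_pos: [0.4403, 0.0201, 0.0215]
ee_rot: [-109.8, 90.0, 88.2]
contact_force: [-0.4, -0.4, 0.0]
finger_gap: 0.898
```

Emit:
{"op": "apply_moves", "data": {"translation": [[0, 0, 0], [0, 0, 0], [0, 0, 0], [0, 0, 0], [0, 0, 0], [0, 0, 0], [0, 0, 0], [0, 0, 0], [0, 0, 0], [0, 0, 0], [0, 0, 0]], "rot": [[0, 0, 0], [0, 0, 0], [0, 0, 0], [0, 0, 0], [0, 0, 0], [0, 0, 0], [0, 0, 0], [0, 0, 0], [0, 0, 0], [0, 0, 0], [0, 0, 0]], "hand": [-1, -1, -1, -1, -1, -1, -1, -1, -1, -1, -1]}}

```text
time_s: 26.98
ee_pos: [0.44, 0.0199, 0.0214]
ee_rot: [-76.1, 90.0, 121.8]
contact_force: [-1.3, 0.4, 1.2]
finger_gap: 0.357
```

Emit:
{"op": "apply_moves", "data": {"translation": [[-0.2, 0, 0], [-0.6, 0, 0], [-1, 0, 0], [-1, 0, 0], [-1, 0, 0], [-1, 0, 0], [0, 0, 0], [0, 0, 0], [0, 0, 0]], "rot": [[0, 0, 0], [0, 0, 0], [0, 0, 0], [0, 0, 0], [0, 0, 0], [0, 0, 0], [0, 0, 0], [0, 0, 0], [0, 0, 0]], "hand": [-1, -1, -1, -1, -1, -1, -1, -1, -1]}}

```text
time_s: 27.73
ee_pos: [0.4395, 0.0196, 0.1167]
ee_rot: [-5.8, 90.0, -167.9]
contact_force: [0.5, -0.2, -1.5]
finger_gap: 0.361
```

```bash
python3 - <<'E'
from h import *;from cell import arm
togo(arm.get_state(),[.462,-.198,.12])
E
```

```text
pos [0.4395 0.0196 0.1167] y [ 0.308 -0.951 -0.   ] z [-0.951 -0.308  0.001] gap 0.361 F [ 0.5 -0.2 -1.5] t 27.73 q [ 23.   1. -31. 118.   1.  61. -81.]
shift units [-0.163 10.697  2.285] level turn units [0.    0.008 0.001]
```

Emit:
{"op": "apply_moves", "data": {"translation": [[0, 0.5, 0.12], [0, 1, 0.21], [0, 1, 0.21], [0, 1, 0.21], [0, 1, 0.21], [0, 1, 0.21], [0, 1, 0.21], [0, 1, 0.21], [0, 1, 0.21], [0, 1, 0.21], [0, 1, 0.21], [0, 0.2, 0.06]], "rot": [[0, 0, 0], [0, 0, 0], [0, 0, 0], [0, 0, 0], [0, 0, 0], [0, 0, 0], [0, 0, 0], [0, 0, 0], [0, 0, 0], [0, 0, 0], [0, 0, 0], [0, 0, 0]], "hand": [-1, -1, -1, -1, -1, -1, -1, -1, -1, -1, -1, -1]}}

```text
time_s: 28.73
ee_pos: [0.4614, -0.2021, 0.116]
ee_rot: [-7.5, 89.9, -169.7]
contact_force: [0.0, -0.4, -1.2]
finger_gap: 0.359
```

Emit:
{"op": "apply_moves", "data": {"translation": [[0, 0, 0], [0, 0, 0], [0, 0, 0]], "rot": [[0, 0, 0], [0, 0, 0], [0, 0, 0]], "hand": [-1, -1, -1]}}

```text
time_s: 28.98
ee_pos: [0.4623, -0.1968, 0.1168]
ee_rot: [-57.2, 89.9, 140.9]
contact_force: [0.3, 0.3, -1.4]
finger_gap: 0.36
```

```bash
python3 - <<'E'
from h import *;from cell import arm
togo(arm.get_state(),[.462,-.198,.0225])
E
```

```text
pos [ 0.4623 -0.1968  0.1168] y [ 0.31  -0.951 -0.001] z [-0.951 -0.31   0.001] gap 0.36 F [ 0.3  0.3 -1.4] t 28.98 q [ 36.   8. -19. 111.   3.  62. -57.]
shift units [4.715 0.056 0.031] level turn units [0.    0.007 0.01 ]
```

Emit:
{"op": "apply_moves", "data": {"translation": [[0.5, 0.05, 0.03], [0.9, 0, 0], [0.9, 0, 0], [0.9, 0, 0], [0.6, 0, 0], [0.4, 0, 0], [0.3, 0, 0], [0.15, 0, 0], [0.1, 0, 0], [0, 0, 0], [0, 0, 0]], "rot": [[0, 0, 0], [0, 0, 0], [0, 0, 0], [0, 0, 0], [0, 0, 0], [0, 0, 0], [0, 0, 0], [0, 0, 0], [0, 0, 0], [0, 0, 0], [0, 0, 0]], "hand": [-1, -1, -1, -1, -1, -1, -1, -1, -1, -1, -1]}}

```text
time_s: 29.9
ee_pos: [0.4628, -0.1991, 0.0229]
ee_rot: [139.7, 89.9, -22.4]
contact_force: [-0.1, 0.6, -1.0]
finger_gap: 0.362
```

Emit:
{"op": "apply_moves", "data": {"translation": [[0.04, 0, 0], [0.04, 0, 0], [0, 0, 0], [0, 0, 0]], "rot": [[0, 0, 0], [0, 0, 0], [0, 0, 0], [0, 0, 0]], "hand": [-1, -1, -1, -1]}}

```text
time_s: 30.23
ee_pos: [0.4628, -0.1992, 0.0214]
ee_rot: [135.5, 89.9, -26.5]
contact_force: [-1.7, 0.2, 4.9]
finger_gap: 0.359
```

Emit:
{"op": "apply_moves", "data": {"translation": [[0, 0, 0], [0, 0, 0], [0, 0, 0], [0, 0, 0], [0, 0, 0], [0, 0, 0], [0, 0, 0], [0, 0, 0]], "rot": [[0, 0, 0], [0, 0, 0], [0, 0, 0], [0, 0, 0], [0, 0, 0], [0, 0, 0], [0, 0, 0], [0, 0, 0]], "hand": [0.6, 0.6, 0.6, 0.6, 0.6, 0.6, 0.6, 0.6]}}

```text
time_s: 30.9
ee_pos: [0.4624, -0.199, 0.0207]
ee_rot: [-147.7, 90.0, 50.3]
contact_force: [0.2, 0.3, 0.3]
finger_gap: 0.784
```

Emit:
{"op": "apply_moves", "data": {"translation": [[-0.3, 0, 0], [-0.7, 0, 0], [-0.9, 0, 0], [-0.9, 0, 0], [-0.9, 0, 0], [-0.9, 0, 0], [-0.9, 0, 0], [0, 0, 0], [0, 0, 0]], "rot": [[0, 0, 0], [0, 0, 0], [0, 0, 0], [0, 0, 0], [0, 0, 0], [0, 0, 0], [0, 0, 0], [0, 0, 0], [0, 0, 0]], "hand": [0.6, 0.6, 0.6, 0.6, 0.6, 0.6, 0.6, 0.6, 0.6]}}

```text
time_s: 31.65
ee_pos: [0.4631, -0.1992, 0.132]
ee_rot: [135.5, 89.9, -26.5]
contact_force: [0.1, 0.4, -0.6]
finger_gap: 0.8
```

```bash
python3 - <<'E'
from h import *;from cell import arm
togo(arm.get_state(),[.4338,.174,.13])
E
```

```text
pos [ 0.4631 -0.1992  0.132 ] y [ 0.309 -0.951  0.002] z [-0.951 -0.309 -0.002] gap 0.8 F [ 0.1  0.4 -0.6] t 31.65 q [ 36.   7. -19. 110.   3.  63. -56.]
shift units [  0.077 -18.202  -4.368] level turn units [ 0.    -0.016 -0.016]
```

Emit:
{"op": "apply_moves", "data": {"translation": [[0, -0.91, -0.22], [0, -0.91, -0.22], [0, -0.91, -0.22], [0, -0.91, -0.22], [0, -0.91, -0.22], [0, -0.91, -0.22], [0, -0.91, -0.22], [0, -0.91, -0.22], [0, -0.91, -0.22], [0, -0.91, -0.22]], "rot": [[0, 0, 0], [0, 0, 0], [0, 0, 0], [0, 0, 0], [0, 0, 0], [0, 0, 0], [0, 0, 0], [0, 0, 0], [0, 0, 0], [0, 0, 0]], "hand": [0.8, 0.8, 0.8, 0.8, 0.8, 0.8, 0.8, 0.8, 0.8, 0.8]}}

```text
time_s: 32.48
ee_pos: [0.4472, -0.0114, 0.1299]
ee_rot: [-24.2, 89.9, 173.8]
contact_force: [0.6, -0.1, -0.8]
finger_gap: 0.899
```

Emit:
{"op": "apply_moves", "data": {"translation": [[0, -0.91, -0.22], [0, -0.91, -0.22], [0, -0.91, -0.22], [0, -0.91, -0.22], [0, -0.91, -0.22], [0, -0.91, -0.22], [0, -0.91, -0.22], [0, -0.91, -0.22], [0, -0.91, -0.22], [0, -0.91, -0.22], [0, 0, 0], [0, 0, 0]], "rot": [[0, 0, 0], [0, 0, 0], [0, 0, 0], [0, 0, 0], [0, 0, 0], [0, 0, 0], [0, 0, 0], [0, 0, 0], [0, 0, 0], [0, 0, 0], [0, 0, 0], [0, 0, 0]], "hand": [0.8, 0.8, 0.8, 0.8, 0.8, 0.8, 0.8, 0.8, 0.8, 0.8, 0.8, 0.8]}}

```text
time_s: 33.48
ee_pos: [0.433, 0.175, 0.13]
ee_rot: [-19.4, 89.9, 178.7]
contact_force: [0.7, -0.9, -0.1]
finger_gap: 0.9
```

```bash
python3 - <<'E'
from h import *;from cell import arm
togo(arm.get_state(),[.4338,.174,.0215])
f=arm.grab_frame("wrist");cv2.imwrite("pics/w5.png",f["img"][:,:,::-1]);print(proj(f,[.4338,.174,.07]),proj(f,[.4347,.1739,.012]))
E
```

```text
pos [0.433 0.175 0.13 ] y [ 0.311 -0.95  -0.   ] z [-0.95  -0.311  0.001] gap 0.9 F [ 0.7 -0.9 -0.1] t 33.48 q [  12.    5.  -40.  113.    3.   63. -102.]
shift units [ 5.427  0.064 -0.03 ] level turn units [0.    0.013 0.005]
[255.75427472 208.69585491] [256.04286379 185.83420527]
```

View pics/w5.png

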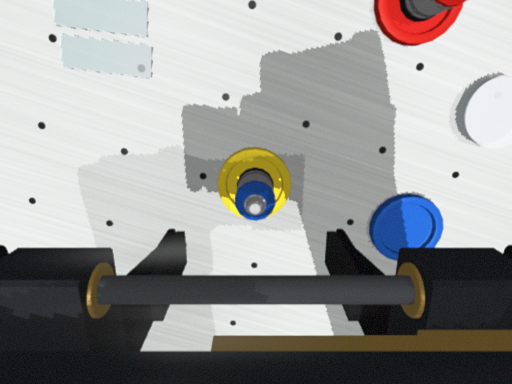

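The blue nose is at (255,207), predicted (256,209), and the blue seat is empty. Grasping blue.

Emit:
{"op": "apply_moves", "data": {"translation": [[0.5, 0.05, -0.03], [0.9, 0, 0], [0.9, 0, 0], [0.9, 0, 0], [0.9, 0, 0], [0.7, 0, 0], [0.4, 0, 0], [0.25, 0, 0], [0, 0, 0], [0, 0, 0]], "rot": [[0, 0, 0], [0, 0, 0], [0, 0, 0], [0, 0, 0], [0, 0, 0], [0, 0, 0], [0, 0, 0], [0, 0, 0], [0, 0, 0], [0, 0, 0]], "hand": [0.8, 0.8, 0.8, 0.8, 0.8, 0.8, 0.8, 0.8, 0.8, 0.8]}}

```text
time_s: 34.37
ee_pos: [0.4348, 0.1735, 0.022]
ee_rot: [-144.9, 90.0, 53.0]
contact_force: [0.2, 0.0, -0.1]
finger_gap: 0.903
```

Emit:
{"op": "apply_moves", "data": {"translation": [[0, 0, 0], [0, 0, 0], [0, 0, 0], [0, 0, 0], [0, 0, 0], [0, 0, 0], [0, 0, 0], [0, 0, 0], [0, 0, 0], [0, 0, 0], [0, 0, 0]], "rot": [[0, 0, 0], [0, 0, 0], [0, 0, 0], [0, 0, 0], [0, 0, 0], [0, 0, 0], [0, 0, 0], [0, 0, 0], [0, 0, 0], [0, 0, 0], [0, 0, 0]], "hand": [-1, -1, -1, -1, -1, -1, -1, -1, -1, -1, -1]}}

```text
time_s: 35.28
ee_pos: [0.4346, 0.1738, 0.0218]
ee_rot: [-123.0, 90.0, 74.9]
contact_force: [-0.3, 0.6, 1.5]
finger_gap: 0.363
```

Emit:
{"op": "apply_moves", "data": {"translation": [[-0.2, 0, 0], [-0.6, 0, 0], [-1, 0, 0], [-1, 0, 0], [-1, 0, 0], [-1, 0, 0], [0, 0, 0], [0, 0, 0], [0, 0, 0]], "rot": [[0, 0, 0], [0, 0, 0], [0, 0, 0], [0, 0, 0], [0, 0, 0], [0, 0, 0], [0, 0, 0], [0, 0, 0], [0, 0, 0]], "hand": [-1, -1, -1, -1, -1, -1, -1, -1, -1]}}

```text
time_s: 36.03
ee_pos: [0.4343, 0.1733, 0.1174]
ee_rot: [35.9, 90.0, -126.2]
contact_force: [-0.5, -0.1, -2.3]
finger_gap: 0.356
```

```bash
python3 - <<'E'
from h import *;from cell import arm
togo(arm.get_state(),[.4383,.022,.12])
E
```

```text
pos [0.4343 0.1733 0.1174] y [ 0.308 -0.951  0.   ] z [-0.951 -0.308  0.   ] gap 0.356 F [-0.5 -0.1 -2.3] t 36.03 q [  12.    6.  -41.  114.    4.   61. -103.]
shift units [-0.125  7.257  2.142] level turn units [-0.     0.004 -0.003]
```

Emit:
{"op": "apply_moves", "data": {"translation": [[0, 0.5, 0.15], [0, 0.9, 0.27], [0, 0.9, 0.27], [0, 0.9, 0.27], [0, 0.9, 0.27], [0, 0.9, 0.27], [0, 0.9, 0.27], [0, 0.9, 0.27], [0, 0.45, 0.1], [0, 0, 0], [0, 0, 0], [0, 0, 0]], "rot": [[0, 0, 0], [0, 0, 0], [0, 0, 0], [0, 0, 0], [0, 0, 0], [0, 0, 0], [0, 0, 0], [0, 0, 0], [0, 0, 0], [0, 0, 0], [0, 0, 0], [0, 0, 0]], "hand": [-1, -1, -1, -1, -1, -1, -1, -1, -1, -1, -1, -1]}}

```text
time_s: 37.03
ee_pos: [0.4385, 0.0238, 0.1174]
ee_rot: [-61.5, 89.9, 136.5]
contact_force: [0.2, 0.5, -1.5]
finger_gap: 0.358
```

```bash
python3 - <<'E'
from h import *;from cell import arm
togo(arm.get_state(),[.4383,.022,.0225])
E
```

```text
pos [0.4385 0.0238 0.1174] y [ 0.31  -0.951 -0.001] z [-0.951 -0.31   0.   ] gap 0.358 F [ 0.2  0.5 -1.5] t 37.03 q [ 23.   1. -32. 118.   1.  61. -81.]
shift units [4.747 0.086 0.033] level turn units [0.    0.004 0.008]
```

Emit:
{"op": "apply_moves", "data": {"translation": [[0.5, 0.05, 0.03], [0.9, 0, 0], [0.9, 0, 0], [0.9, 0, 0], [0.6, 0, 0], [0.4, 0, 0], [0.3, 0, 0], [0.15, 0, 0], [0.1, 0, 0], [0, 0, 0], [0, 0, 0]], "rot": [[0, 0, 0], [0, 0, 0], [0, 0, 0], [0, 0, 0], [0, 0, 0], [0, 0, 0], [0, 0, 0], [0, 0, 0], [0, 0, 0], [0, 0, 0], [0, 0, 0]], "hand": [-1, -1, -1, -1, -1, -1, -1, -1, -1, -1, -1]}}

```text
time_s: 37.95
ee_pos: [0.4388, 0.0215, 0.0232]
ee_rot: [161.4, 90.0, -0.6]
contact_force: [-0.2, 1.3, -2.0]
finger_gap: 0.36
```

Emit:
{"op": "apply_moves", "data": {"translation": [[0.04, 0, 0], [0.04, 0, 0], [0, 0, 0], [0, 0, 0]], "rot": [[0, 0, 0], [0, 0, 0], [0, 0, 0], [0, 0, 0]], "hand": [-1, -1, -1, -1]}}

```text
time_s: 38.28
ee_pos: [0.4389, 0.0214, 0.0218]
ee_rot: [151.7, 89.9, -10.4]
contact_force: [-1.8, 0.8, 5.5]
finger_gap: 0.363
```

Emit:
{"op": "apply_moves", "data": {"translation": [[0, 0, 0], [0, 0, 0], [0, 0, 0], [0, 0, 0], [0, 0, 0], [0, 0, 0], [0, 0, 0], [0, 0, 0]], "rot": [[0, 0, 0], [0, 0, 0], [0, 0, 0], [0, 0, 0], [0, 0, 0], [0, 0, 0], [0, 0, 0], [0, 0, 0]], "hand": [0.6, 0.6, 0.6, 0.6, 0.6, 0.6, 0.6, 0.6]}}

```text
time_s: 38.95
ee_pos: [0.4384, 0.0214, 0.0211]
ee_rot: [-62.0, 90.0, 136.0]
contact_force: [0.1, 0.6, 0.2]
finger_gap: 0.784
```

Emit:
{"op": "apply_moves", "data": {"translation": [[-0.3, 0, 0], [-0.7, 0, 0], [-0.9, 0, 0], [-0.9, 0, 0], [-0.9, 0, 0], [-0.9, 0, 0], [-0.9, 0, 0], [0, 0, 0], [0, 0, 0]], "rot": [[0, 0, 0], [0, 0, 0], [0, 0, 0], [0, 0, 0], [0, 0, 0], [0, 0, 0], [0, 0, 0], [0, 0, 0], [0, 0, 0]], "hand": [0.6, 0.6, 0.6, 0.6, 0.6, 0.6, 0.6, 0.6, 0.6]}}

```text
time_s: 39.7
ee_pos: [0.4391, 0.0214, 0.1323]
ee_rot: [154.1, 89.9, -7.9]
contact_force: [0.0, 0.4, -0.7]
finger_gap: 0.797
```

```bash
python3 - <<'E'
from h import *;from cell import arm
togo(arm.get_state(),[.4623,-.1985,.13])
E
```

```text
pos [0.4391 0.0214 0.1323] y [ 0.309 -0.951  0.001] z [-0.951 -0.309 -0.002] gap 0.797 F [ 0.   0.4 -0.7] t 39.7 q [ 24.   0. -32. 117.   0.  63. -80.]
shift units [ 0.12  10.817  2.291] level turn units [ 0.   -0.02 -0.01]
```

Emit:
{"op": "apply_moves", "data": {"translation": [[0, 0.9, 0.19], [0, 0.9, 0.19], [0, 0.9, 0.19], [0, 0.9, 0.19], [0, 0.9, 0.19], [0, 0.9, 0.19], [0, 0.9, 0.19], [0, 0.9, 0.19], [0, 0.9, 0.19], [0, 0.9, 0.19], [0, 0.9, 0.19], [0, 0.9, 0.19]], "rot": [[0, 0, 0], [0, 0, 0], [0, 0, 0], [0, 0, 0], [0, 0, 0], [0, 0, 0], [0, 0, 0], [0, 0, 0], [0, 0, 0], [0, 0, 0], [0, 0, 0], [0, 0, 0]], "hand": [0.8, 0.8, 0.8, 0.8, 0.8, 0.8, 0.8, 0.8, 0.8, 0.8, 0.8, 0.8]}}

```text
time_s: 40.7
ee_pos: [0.4611, -0.1987, 0.1301]
ee_rot: [-42.8, 89.9, 155.2]
contact_force: [0.4, 0.3, 0.6]
finger_gap: 0.901
```

Emit:
{"op": "apply_moves", "data": {"translation": [[0, 0, 0], [0, 0, 0], [0, 0, 0]], "rot": [[0, 0, 0], [0, 0, 0], [0, 0, 0]], "hand": [0.8, 0.8, 0.8]}}

```text
time_s: 40.95
ee_pos: [0.4613, -0.1972, 0.1304]
ee_rot: [-59.5, 89.9, 138.5]
contact_force: [-0.2, -0.3, -0.8]
finger_gap: 0.899
```

```bash
python3 - <<'E'
from h import *;from cell import arm
togo(arm.get_state(),[.4623,-.1985,.0215])
f=arm.grab_frame("wrist");cv2.imwrite("pics/w6.png",f["img"][:,:,::-1]);print(proj(f,[.4623,-.1985,.07]),proj(f,[.462,-.198,.012]))
E
```

```text
pos [ 0.4613 -0.1972  0.1304] y [ 0.309 -0.951 -0.001] z [-0.951 -0.309  0.001] gap 0.899 F [-0.2 -0.3 -0.8] t 40.95 q [ 37.   7. -20. 110.   3.  63. -56.]
shift units [ 5.447  0.083 -0.031] level turn units [0.    0.008 0.013]
[256.2353828  208.44008419] [255.45674028 186.69084976]
```

View pics/w6.png

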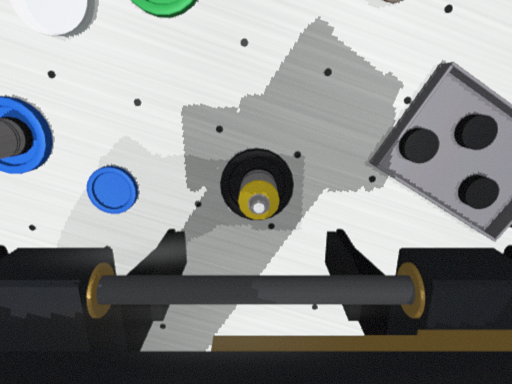

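Yellow stands in the spare seat with its nose at (258,206), predicted (256,208). Grasping it.

Emit:
{"op": "apply_moves", "data": {"translation": [[0.5, 0.09, -0.03], [0.9, 0, 0], [0.9, 0, 0], [0.9, 0, 0], [0.9, 0, 0], [0.7, 0, 0], [0.4, 0, 0], [0.25, 0, 0], [0, 0, 0], [0, 0, 0]], "rot": [[0, 0, 0], [0, 0, 0], [0, 0, 0], [0, 0, 0], [0, 0, 0], [0, 0, 0], [0, 0, 0], [0, 0, 0], [0, 0, 0], [0, 0, 0]], "hand": [0.8, 0.8, 0.8, 0.8, 0.8, 0.8, 0.8, 0.8, 0.8, 0.8]}}

```text
time_s: 41.83
ee_pos: [0.4631, -0.1995, 0.0224]
ee_rot: [162.3, 90.0, 0.3]
contact_force: [0.0, 0.3, 0.1]
finger_gap: 0.897
```

Emit:
{"op": "apply_moves", "data": {"translation": [[0, 0, 0], [0, 0, 0], [0, 0, 0], [0, 0, 0], [0, 0, 0], [0, 0, 0], [0, 0, 0], [0, 0, 0], [0, 0, 0], [0, 0, 0], [0, 0, 0]], "rot": [[0, 0, 0], [0, 0, 0], [0, 0, 0], [0, 0, 0], [0, 0, 0], [0, 0, 0], [0, 0, 0], [0, 0, 0], [0, 0, 0], [0, 0, 0], [0, 0, 0]], "hand": [-1, -1, -1, -1, -1, -1, -1, -1, -1, -1, -1]}}

```text
time_s: 42.75
ee_pos: [0.4628, -0.1997, 0.0222]
ee_rot: [-73.4, 90.0, 124.6]
contact_force: [0.0, 0.4, 0.3]
finger_gap: 0.357
```

Emit:
{"op": "apply_moves", "data": {"translation": [[-0.2, 0, 0], [-0.6, 0, 0], [-1, 0, 0], [-1, 0, 0], [-1, 0, 0], [-1, 0, 0], [0, 0, 0], [0, 0, 0], [0, 0, 0]], "rot": [[0, 0, 0], [0, 0, 0], [0, 0, 0], [0, 0, 0], [0, 0, 0], [0, 0, 0], [0, 0, 0], [0, 0, 0], [0, 0, 0]], "hand": [-1, -1, -1, -1, -1, -1, -1, -1, -1]}}

```text
time_s: 43.5
ee_pos: [0.4625, -0.1996, 0.118]
ee_rot: [-24.7, 90.0, 173.3]
contact_force: [0.1, -0.2, -1.9]
finger_gap: 0.359
```

```bash
python3 - <<'E'
from h import *;from cell import arm
togo(arm.get_state(),[.4347,.174,.12])
E
```

```text
pos [ 0.4625 -0.1996  0.118 ] y [ 0.309 -0.951 -0.   ] z [-0.951 -0.309  0.   ] gap 0.359 F [ 0.1 -0.2 -1.9] t 43.5 q [ 37.   8. -20. 111.   3.  62. -56.]
shift units [ -0.099 -18.195  -4.444] level turn units [0.    0.003 0.001]
```

Emit:
{"op": "apply_moves", "data": {"translation": [[0, -0.5, -0.12], [0, -0.9, -0.22], [0, -0.9, -0.22], [0, -0.9, -0.22], [0, -0.9, -0.22], [0, -0.9, -0.22], [0, -0.9, -0.22], [0, -0.9, -0.22], [0, -0.9, -0.22], [0, -0.9, -0.22], [0, -0.9, -0.22]], "rot": [[0, 0, 0], [0, 0, 0], [0, 0, 0], [0, 0, 0], [0, 0, 0], [0, 0, 0], [0, 0, 0], [0, 0, 0], [0, 0, 0], [0, 0, 0], [0, 0, 0]], "hand": [-1, -1, -1, -1, -1, -1, -1, -1, -1, -1, -1]}}

```text
time_s: 44.42
ee_pos: [0.4471, -0.003, 0.1172]
ee_rot: [-28.2, 89.9, 169.8]
contact_force: [-0.5, 0.6, -1.9]
finger_gap: 0.363
```

Emit:
{"op": "apply_moves", "data": {"translation": [[0, -0.9, -0.22], [0, -0.9, -0.22], [0, -0.9, -0.22], [0, -0.9, -0.22], [0, -0.9, -0.22], [0, -0.9, -0.22], [0, -0.9, -0.22], [0, -0.9, -0.22], [0, -0.9, -0.22], [0, -0.55, -0.12], [0, 0, 0], [0, 0, 0]], "rot": [[0, 0, 0], [0, 0, 0], [0, 0, 0], [0, 0, 0], [0, 0, 0], [0, 0, 0], [0, 0, 0], [0, 0, 0], [0, 0, 0], [0, 0, 0], [0, 0, 0], [0, 0, 0]], "hand": [-1, -1, -1, -1, -1, -1, -1, -1, -1, -1, -1, -1]}}

```text
time_s: 45.42
ee_pos: [0.4337, 0.1734, 0.1174]
ee_rot: [-10.8, 89.9, -172.7]
contact_force: [-0.0, -0.9, -2.5]
finger_gap: 0.359
```

```bash
python3 - <<'E'
from h import *;from cell import arm
togo(arm.get_state(),[.4347,.174,.023])
E
```

```text
pos [0.4337 0.1734 0.1174] y [ 0.31  -0.951 -0.   ] z [-0.951 -0.31   0.002] gap 0.359 F [-0.  -0.9 -2.5] t 45.42 q [  12.    6.  -40.  114.    4.   61. -102.]
shift units [ 4.719 -0.011 -0.063] level turn units [0.    0.017 0.003]
```

Emit:
{"op": "apply_moves", "data": {"translation": [[0.5, 0, -0.06], [0.9, 0, 0], [0.9, 0, 0], [0.9, 0, 0], [0.6, 0, 0], [0.4, 0, 0], [0.3, 0, 0], [0.15, 0, 0], [0.06, 0, 0], [0, 0, 0], [0, 0, 0]], "rot": [[0, 0, 0], [0, 0, 0], [0, 0, 0], [0, 0, 0], [0, 0, 0], [0, 0, 0], [0, 0, 0], [0, 0, 0], [0, 0, 0], [0, 0, 0], [0, 0, 0]], "hand": [-1, -1, -1, -1, -1, -1, -1, -1, -1, -1, -1]}}

```text
time_s: 46.33
ee_pos: [0.4365, 0.1735, 0.0245]
ee_rot: [175.6, 89.9, 13.5]
contact_force: [0.8, -0.7, -1.7]
finger_gap: 0.36
```

Emit:
{"op": "apply_moves", "data": {"translation": [[0.05, 0, 0], [0.04, 0, 0], [0, 0, 0], [0, 0, 0]], "rot": [[0, 0, 0], [0, 0, 0], [0, 0, 0], [0, 0, 0]], "hand": [-1, -1, -1, -1]}}

```text
time_s: 46.67
ee_pos: [0.4361, 0.1732, 0.0223]
ee_rot: [163.7, 90.0, 1.7]
contact_force: [0.2, 0.2, -1.9]
finger_gap: 0.362
```

Emit:
{"op": "apply_moves", "data": {"translation": [[0.04, 0, 0], [0, 0, 0], [0, 0, 0]], "rot": [[0, 0, 0], [0, 0, 0], [0, 0, 0]], "hand": [-1, -1, -1]}}

```text
time_s: 46.92
ee_pos: [0.4362, 0.1733, 0.0221]
ee_rot: [109.8, 90.0, -52.2]
contact_force: [-3.5, -3.5, 9.3]
finger_gap: 0.364
```

Contact. Release, rise high, and back off sideways for the final check.

Emit:
{"op": "apply_moves", "data": {"translation": [[0, 0, 0], [0, 0, 0], [0, 0, 0], [0, 0, 0], [0, 0, 0], [0, 0, 0], [0, 0, 0], [0, 0, 0]], "rot": [[0, 0, 0], [0, 0, 0], [0, 0, 0], [0, 0, 0], [0, 0, 0], [0, 0, 0], [0, 0, 0], [0, 0, 0]], "hand": [0.6, 0.6, 0.6, 0.6, 0.6, 0.6, 0.6, 0.6]}}

```text
time_s: 47.58
ee_pos: [0.436, 0.1732, 0.0213]
ee_rot: [-48.0, 90.0, 150.0]
contact_force: [-0.7, 0.3, 0.5]
finger_gap: 0.784
```

Emit:
{"op": "apply_moves", "data": {"translation": [[-0.3, 0, 0], [-0.7, 0, 0], [-0.9, 0, 0], [-0.9, 0, 0], [-0.9, 0, 0], [-0.9, 0, 0], [-0.9, 0, 0], [-0.9, 0, 0], [-0.9, 0, 0], [-0.9, 0, 0], [0, 0, 0]], "rot": [[0, 0, 0], [0, 0, 0], [0, 0, 0], [0, 0, 0], [0, 0, 0], [0, 0, 0], [0, 0, 0], [0, 0, 0], [0, 0, 0], [0, 0, 0], [0, 0, 0]], "hand": [0.6, 0.6, 0.6, 0.6, 0.6, 0.6, 0.6, 0.6, 0.6, 0.6, 0.6]}}

```text
time_s: 48.5
ee_pos: [0.4376, 0.1742, 0.1892]
ee_rot: [175.4, 89.7, 13.4]
contact_force: [0.1, 0.1, -0.1]
finger_gap: 0.802
```

Emit:
{"op": "apply_moves", "data": {"translation": [[0, -0.9, 0.2], [0, -0.9, 0.2], [0, -0.9, 0.2], [0, -0.9, 0.2], [0, -0.9, 0.2], [0, -0.9, 0.2], [0, -0.9, 0.2], [0, -0.9, 0.2], [0, -0.9, 0.2], [0, -0.9, 0.2], [0, 0, 0], [0, 0, 0]], "rot": [[0, 0, 0], [0, 0, 0], [0, 0, 0], [0, 0, 0], [0, 0, 0], [0, 0, 0], [0, 0, 0], [0, 0, 0], [0, 0, 0], [0, 0, 0], [0, 0, 0], [0, 0, 0]], "hand": [0.6, 0.6, 0.6, 0.6, 0.6, 0.6, 0.6, 0.6, 0.6, 0.6, 0.6, 0.6]}}

```text
time_s: 49.5
ee_pos: [0.3416, 0.3327, 0.1853]
ee_rot: [-19.5, 90.0, 178.7]
contact_force: [0.9, -0.7, -0.1]
finger_gap: 0.803
```

```bash
python3 - <<'E'
from h import *;from cell import arm
togo(arm.get_state(),[.43,.3,.2])
for n in("top","side"):
    f=arm.grab_frame(n);np.savez(n+"9.npz",**f);cv2.imwrite(f"pics/{n}9.png",f["img"][:,:,::-1])
E
```

```text
pos [0.3416 0.3327 0.1853] y [ 0.311 -0.95  -0.   ] z [-0.95  -0.311  0.   ] gap 0.803 F [ 0.9 -0.7 -0.1] t 49.5 q [   1.    4.  -51.  108.    3.   70. -123.]
shift units [-0.738  2.929 -3.69 ] level turn units [0.    0.003 0.001]
```

View pics/top9.png

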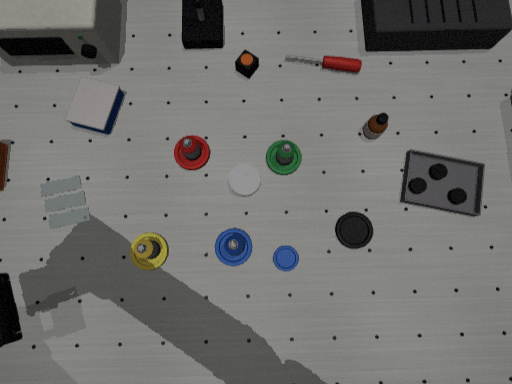

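View pics/side9.png

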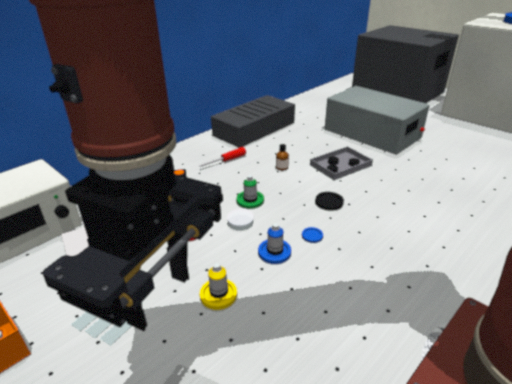

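All objectives stand in their own seats and the spare seat (354,230) is empty. The bottle is still at (375,127). A quick numeric check on the nose pixels (top plane at 70 mm), then hand in.

```bash
python3 - <<'E'
from h import *
from cell import arm
f=dict(np.load("top9.npz"));a=dict(np.load("top0.npz"))["img"]
hsv=cv2.cvtColor(f["img"],cv2.COLOR_RGB2HSV)
for c,P in {"red":(.6175,.0986),"green":(.6039,-.0755),"yellow":(.4347,.1739),"blue":(.4382,.022)}.items():
    p=proj(f,[*P,.068])
    m=((hsv[...,1]<70)&(hsv[...,2]>110)).astype(np.uint8)
    b=blobs(m,(*p,7),4)
    if b:
        q=np.argwhere(b[0]).mean(0)[::-1];print(c,p.round(1),q.round(1),"off mm",((plane(f,q,.07)[:2]-P)*1000).round(1))
d=cv2.absdiff(a,f["img"])[105:145,355:395];print("bottle diff",d.mean(),d.max())
arm.job_done()
E
```

```text
red [185.8 142.5] [186.1 141.1] off mm [ 1.9 -0.9]
green [285.6 147.5] [286.6 145.9] off mm [ 2.2 -1.7]
yellow [138.9 249.5] [140.2 247.6] off mm [ 2.9 -2.7]
blue [231.1 244.8] [232.7 244.1] off mm [ 1.  -2.8]
bottle diff 4.451875 17
the job is handed in; nothing more can be done
```

I swapped the four objectives into the seats of their own colours, parking red and then yellow in the black spare seat on the way. I handed the job in at about 50 s of the 128 s allowed.

- **Position:** from the nose pixels in the last top view, each objective measured 2 to 4 mm from its seat centre (limit 11 mm).
- **Standing in the seats:** the last top and side views show all four upright. Each was lowered until the force showed contact, at the same height it had been gripped, before I released it. I did not measure tilt or the final underside height directly.
- **Spare seat and bottle:** the spare seat is empty. The bottle is where it started: comparing images before and after showed only small differences.
- **Arm:** it was clear of everything at hand-in. No check failed or disagreed.

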